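Stop the marking unit, turn the angle bracket to its short face, release the stop

ROBOT

A 6-joint arm with a two-finger parallel gripper is mounted at the origin on a cart in front of the work surface, level with it; the furniture and walls round the work are solid. World frame = base frame: x ahead of the robot, y to its left, z up, the work surface at z = 0. Lengths are in m, angles in rad, forces in N, time in s.
With the tool pointing down it reaches from about 0.275 to 1 m from the base axis. Payload 8.4 kg.
Tool frame: the origin (TCP) lies on the centre line of the jaws, within the pads' length; the fingertips stand 17 mm ahead of it and the grasp point (between the pads) lies 2 mm behind it (bot.tcp_to_tips is the y of the fingertips in the tool frame, in m); y points along the fingers, z is the direction in which the jaws open and shut, and the axes are right-handed (so a half turn about y gives the same grasp; the last joint's range is limited). The gripper opens to 85 mm and grips with 20 to 120 N. Pads are 22 mm wide; open, the fingers measure 114 mm over their backs; the gripper's body (76 mm by 85 mm) begins 54 mm behind the grasp point. The pads swing forward as they close: fully open they stand 13 mm farther back than shut.
Start: joints at [-1.294, 0.353, 1.633, -0, 1.155, -0.002], TCP at [0.172, -0.601, 0.248] pointing down, gripper open.
Joint ranges: [-2.63, 2.63], [-0.92, 2.1], [0.06, 2.66], [-1.3, 4.44], [0, 2.69], [-3.02, 3.02]. Speed limits (rad/s): [2.22, 2.22, 2.79, 3.14, 3.14, 3.14].

INTERFACE

Orientations are given as a unit quaternion [x, y, z, w].
In Python, from workcell import bot, hand, kinematics, get_obs, vision, hand_in gives the robot as it stands. The module is installed in compiled form; this text tells all that it offers. Calls block until the motion is done:
- bot.reach(position, orientation): joint-space move of the TCP to a pose.
- bot.servo_line(position, ori=None, velocity=0.15): straight line of the TCP; ori=None keeps the orientation; velocity is the mean speed in m/s.
- bot.goto_joints(angles): joint-space move.
- hand.move_gripper(opening, strength=None): finger opening in m; strength is the grip in N (None keeps the last); returns when the fingers have stopped.
- bot.dwell(seconds).
- kinematics.solve_ik(position, orientation): joint angles nearest the present ones, or None.
- get_obs(): the state.
- vision.read_camera(name): name is "side" or "top" or "wrist"; returns a dict with "frame" (420x560x3 uint8, red, green, blue), "intrinsics" (3x3 intrinsics, pixels), "dist" ([k1, k2, p1, p2, k3] as OpenCV has them; the pictures are not rectified), "view" (4x4, takes a point from world to camera coordinates). Camera axes: x right, y down, z forward; pixel columns grow to the right and rows downward; lengths in m; the calibration is good to about 2 mm. A picture is of the moment at which its call begins. There is no depth.
A pose or a line that the arm cannot do raises bot.IKError and nothing moves.
- hand_in(): hands the job in, once; it reports no verdict.
The state is a dict: "time_s": time; "joint_pos": joint angles; "joint_vel": joint speeds; "joint_efforts": joint torques, N m; "position": TCP position; "orientation": TCP orientation; "wrist_force": force on the tool from outside, world axes, zero at the start; "ft_torque": the same for the moment, N m; "gripper_width": finger opening in m.
Only numpy, scipy, OpenCV 4.12 (cv2) and the standard library are available. Lean on these libraries where they do the work, as an engineer would, in place of code of your own. Each camera call takes 0.05 s, during which the arm holds its last target.

TASK

Press the mushroom stop on the sloping console down until it latches; only while it is latched may the angle bracket on the marking unit be handled. Then turn the bracket a quarter turn, so that the outer face of its short leg, instead of the long one, stands flat against the fence and centred on the window, the bracket upright on the unit's table. Last, twist the stop clockwise until it is free to spring back up, and leave it up; do not shove or tip the flask and the two beakers.

Things in the scene. Friction and masses are not known exactly. Their poses are not given: they have to be found in the camera images.
- marker_unit: Fixed marking unit: grey table plate 12 mm thick, x -170 to +120, y -85 to +85 mm; on it a steel fence 190 wide, top 74 mm above the worktop, with a 30 x 26 mm window in the middle; behind it a grey housing 130 wide, top 100 mm above the worktop. Origin: worktop height, below the window's middle, in the fence's front plane. +x through the fence, away from the robot; y along the fence; z up.
- window (a point): Point at the foot of the fence's front face, in the plane of that face, below the middle of the window, at table-top height (12 mm over the worktop). Axes as the marking unit's.
- bracket: Loose aluminium L bracket, 0.22 kg, 70 mm high, 9 mm thick. Origin: outer corner, underside. Long leg: 100 mm to -y, outer face x = 0; short leg: 65 mm to -x, outer face y = 0; z up. Starts on the table, long leg up to 3 mm off the fence, +x to the fence. Wanted: +y to the fence (quarter turn clockwise from above), the short leg's middle before the window, the long leg sticking out to the robot.
- short_corner (a point): Point on the short leg's outer face, 5 mm from the corner, 5 mm above the underside (bracket axes).
- short_end (a point): Point on the short leg's outer face, 5 mm from its free end, 5 mm above the underside (bracket axes).
- short_mid (a point): Middle of the short leg's outer face, 32.5 mm from the corner and 35 mm above the underside (bracket axes).
- console: Grey console, fixed to the worktop, 130 x 110 mm, 81 mm high at the back, 30 mm at the front, the top face sloping down by 25 degrees to its front (-x). Origin: centre of its underside; +x to its back, z up. It carries the stop.
- stop_top (a point): Centre of the top of the stop's round black head (56 mm diameter, 24 mm thick, free all round). z: the stop's axis, outwards, square to the sloping face (25 degrees from vertical, leaning to the console's front). Up: 49 mm above the slope, head's underside 17 mm above a flat collar (54 mm diameter, 8 mm high); latched: 10.5 mm lower. It moves and turns with the head.
- stop_plunger (a joint): How far the stop is pressed in, m: 0 up, 0.010 to 0.011 latched, 0.0135 the end of its travel. Pressing to the end takes 2 rising to about 5 N; let go, it rests latched if it was pressed past 0.0125, otherwise it springs back up.
- stop_knob (a joint): Turn of the stop's head, rad, growing clockwise as seen looking down on the head; range 0 to 1.0. A weak spring (up to 0.1 N m) turns it back to 0 when let go. With the stop latched, turning it past 0.8 frees the latch; the stop then springs up with about 4 N as soon as the fingers let it slide or rise.
- flask: Conical flask, 66 mm wide, 105 mm high, a bystander. Origin: centre of the underside.
- small_beaker: Empty beaker, 68 mm wide, 79 mm high, a bystander. Origin: centre of the underside.
- large_beaker: Beaker, 75 x 80 mm, 93 mm high, a bystander. Origin: centre of the underside.
Not all that is in view belongs to the job. There is more than one size of the console; the one meant has the size given above.

How it is judged:
By the outcome, as a careful person would: the job done as asked, in the order asked, and still so for the second after the job is handed in, with the robot touching nothing.
It also fails if it takes over 72 s, if anything falls off the work surface, if the arm or the gripper's body presses on something with over 40 N, if the wrist force passes 120 N, or if a joint passes its speed limit or range.

## Working session

There is one attempt and no reset: what is moved stays moved. The work goes in short steps, each a Python script; the robot and the scene stay as the last script left them, time stands still between calls to the robot, and variables do not carry over. Pictures are saved under pics/ and viewed, and the job is handed in when it is done.

```bash
mkdir -p pics; ls
python3 - <<'E'
from workcell import bot, hand, kinematics, get_obs, vision
import cv2, numpy as np
for n in ["side","top","wrist"]:
    d=vision.read_camera(n)
    cv2.imwrite(f"pics/{n}0.png",d["frame"][:,:,::-1])
    np.savez(f"{n}0.npz",**{k:np.array(v) for k,v in d.items()})
    print(n,np.array(d["intrinsics"]).round(1).tolist(),np.array(d["dist"]).round(4),np.array(d["view"]).round(3).tolist())
print(get_obs())
print(bot.tcp_to_tips)
E
```

```text
pics
side [[497.0, 0.0, 277.6], [0.0, 497.0, 209.4], [0.0, 0.0, 1.0]] [0.0535 0.     0.     0.     0.    ] [[0.998, 0.059, 0.008, -0.592], [0.034, -0.45, -0.893, 0.055], [-0.049, 0.891, -0.451, 1.486], [0.0, 0.0, 0.0, 1.0]]
top [[394.7, 0.0, 281.8], [0.0, 394.7, 214.4], [0.0, 0.0, 1.0]] [0.0316 0.     0.     0.     0.    ] [[0.026, -1.0, -0.009, -0.036], [-0.986, -0.024, -0.165, 0.597], [0.165, 0.013, -0.986, 1.257], [0.0, 0.0, 0.0, 1.0]]
wrist [[325.4, 0.0, 281.3], [0.0, 325.4, 209.8], [0.0, 0.0, 1.0]] [-0.0227  0.      0.      0.      0.    ] [[0.276, -0.961, -0.0, -0.624], [-0.909, -0.261, 0.325, -0.041], [-0.313, -0.089, -0.946, 0.38], [0.0, 0.0, 0.0, 1.0]]
{'time_s': 0.15, 'joint_pos': array([-1.29435575e+00,  3.53503130e-01,  1.63397773e+00, -2.67240705e-05,
        1.15519467e+00, -2.38545903e-03]), 'joint_vel': array([-0.00167653, -0.00247613, -0.00440748, -0.00144027,  0.00078091,
       -0.00197253]), 'joint_efforts': array([ 7.53511158e-04, -6.05639148e+01, -3.42339706e+01,  4.49721983e-05,
        6.16872407e-03, -9.62954303e-07]), 'position': array([ 0.17192161, -0.6005216 ,  0.24771917]), 'orientation': array([-0.09832549,  0.70062369, -0.69986753,  0.09820378]), 'wrist_force': array([0.23322785, 0.70943894, 0.39082721]), 'ft_torque': array([ 0.00529839,  0.05821866, -0.04506101]), 'gripper_width': 0.085312857378926}
0.017
```

View pics/side0.png

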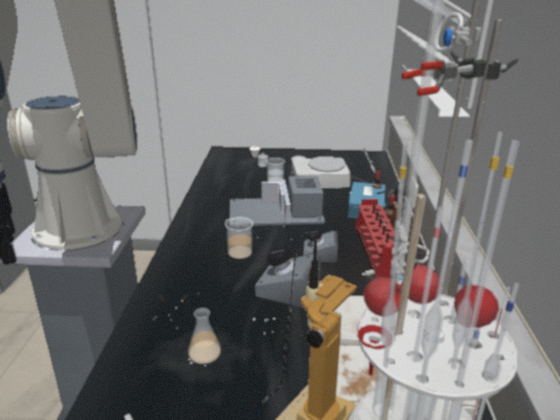

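View pics/top0.png

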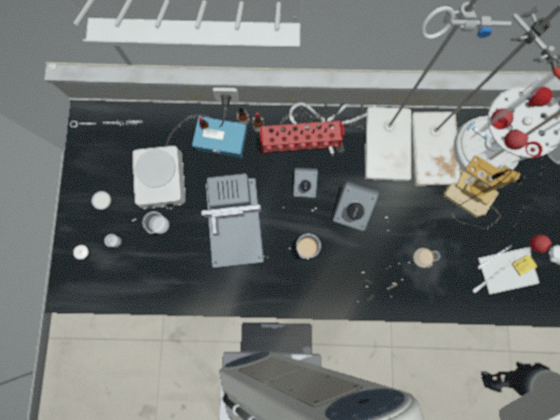

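View pics/wrist0.png

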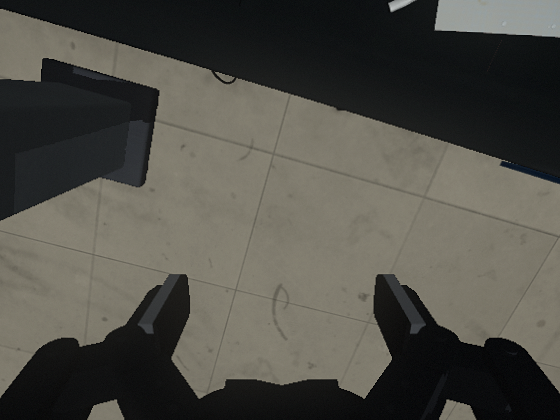

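Run:
```python
import cv2
a=cv2.imread("pics/top0.png")
cv2.imwrite("pics/top0c.png",cv2.resize(a[160:280,190:390],None,fx=4,fy=4,interpolation=cv2.INTER_CUBIC))
a=cv2.imread("pics/side0.png")
cv2.imwrite("pics/side0c.png",cv2.resize(a[150:310,200:360],None,fx=3.7,fy=3.7,interpolation=cv2.INTER_CUBIC))
```

```text
(no output)
```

View pics/top0c.png

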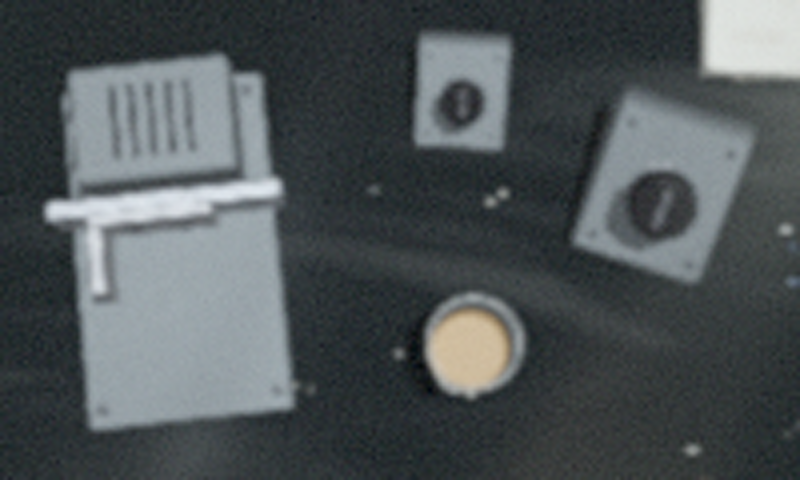

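View pics/side0c.png

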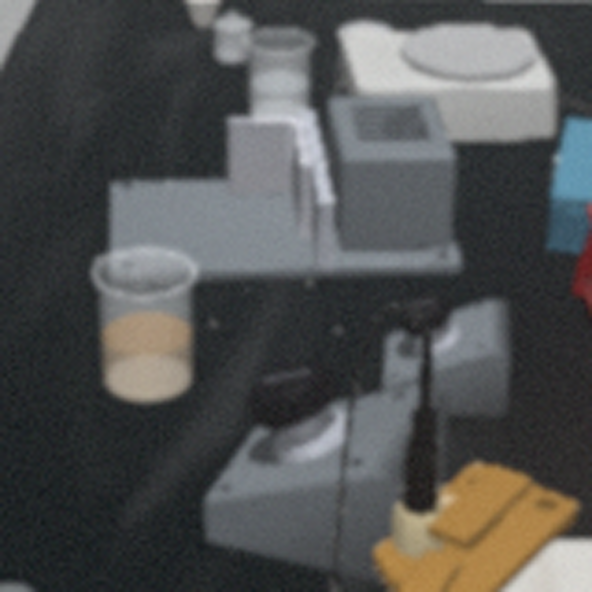

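The candidates for the console are the small one at top (306,183), head at side (312,235), and the larger one at top (355,205), head at side (277,257). The crop shows the larger is about 1.35 times as big, which should match 130 x 110 mm. I'll check that with rays.

```bash
cat > h.py <<'E'
import numpy as np, cv2
from scipy.spatial.transform import Rotation as R
def load(f): 
    d=np.load(f); return d
def ray(d,uv):
    K=np.array(d["intrinsics"],float);dist=np.array(d["dist"],float);V=np.array(d["view"],float)
    p=cv2.undistortPoints(np.array(uv,float).reshape(-1,1,2),K,dist).reshape(-1,2)
    r=np.c_[p,np.ones(len(p))]@V[:3,:3]   # R^T r
    c=-V[:3,:3].T@V[:3,3]
    return c,r/np.linalg.norm(r,axis=1)[:,None]
def onz(d,uv,z):
    c,r=ray(d,uv); return c+r*((z-c[2])/r[:,2])[:,None]
def onplane(d,uv,p0,n):
    c,r=ray(d,uv); return c+r*(((p0-c)@n)/(r@n))[:,None]
def proj(d,P):
    K=np.array(d["intrinsics"],float);dist=np.array(d["dist"],float);V=np.array(d["view"],float)
    return cv2.projectPoints(np.array(P,float).reshape(-1,1,3),cv2.Rodrigues(V[:3,:3])[0],V[:3,3],K,dist)[0].reshape(-1,2)
def tri(obs):
    A=np.zeros((3,3));b=np.zeros(3);L=[]
    for d,uv in obs:
        c,r=ray(d,[uv]);r=r[0];M=np.eye(3)-np.outer(r,r);A+=M;b+=M@c;L.append((c,r))
    X=np.linalg.solve(A,b)
    res=[np.linalg.norm(np.cross(X-c,r)) for c,r in L]
    return X,res
# tool orientation: y = approach dir, z = opening dir
def tool(y,z):
    y=np.array(y,float);y/=np.linalg.norm(y);z=np.array(z,float);z-=y*(z@y);z/=np.linalg.norm(z)
    x=np.cross(y,z);return R.from_matrix(np.c_[x,y,z]).as_quat()
E
python3 - <<'E'
from h import *
t=load("top0.npz");s=load("side0.npz")
c=lambda u,v:(190+u/4,160+v/4)
sc=lambda u,v:(200+u/3.7,150+v/3.7)
print("cam",ray(t,[(0,0)])[0],ray(s,[(0,0)])[0],ray(load("wrist0.npz"),[(0,0)])[0])
# large console corners: back at .081, front at .03
P=[onz(t,[c(632,92)],.081)[0],onz(t,[c(755,128)],.081)[0],onz(t,[c(697,283)],.03)[0],onz(t,[c(573,242)],.03)[0]]
print("large",np.round(P,3)); print([np.linalg.norm((P[i]-P[(i+1)%4])[:2]).round(3) for i in range(4)])
P=[onz(t,[c(418,32)],.06)[0],onz(t,[c(512,36)],.06)[0],onz(t,[c(502,152)],.03)[0],onz(t,[c(414,147)],.03)[0]]
print("small",np.round(P,3)); print([np.linalg.norm((P[i]-P[(i+1)%4])[:2]).round(3) for i in range(4)])
print("head tri",tri([(t,c(662,205)),(s,sc(287,388))]))
print("fence ends",onz(t,[c(46,210),c(282,188)],.074)); print("table front",onz(t,[c(90,430),c(294,407)],.012))
print("bracket",onz(t,[c(92,222),c(213,213),c(101,297)],.082))
print("beaker centre",onz(t,[c(474,338)],.08)); print(onz(t,[c(-140,252)],.07))
print("flask", onz(t,[(425,258)],.06))
E
```

```text
cam [ 0.38262264 -0.03743519  1.33754826] [ 0.66175935 -1.26487008  0.7238569 ] [ 0.25325091 -0.57649768  0.37233316]
large [[ 0.702 -0.235  0.081]
 [ 0.674 -0.334  0.081]
 [ 0.553 -0.296  0.03 ]
 [ 0.584 -0.193  0.03 ]]
[np.float64(0.103), np.float64(0.127), np.float64(0.108), np.float64(0.124)]
small [[ 0.754 -0.059  0.06 ]
 [ 0.753 -0.138  0.06 ]
 [ 0.66  -0.133  0.03 ]
 [ 0.662 -0.059  0.03 ]]
[np.float64(0.079), np.float64(0.093), np.float64(0.074), np.float64(0.092)]
head tri (array([ 0.60675103, -0.25651301,  0.0922803 ]), [np.float64(0.0002221722327467757), np.float64(0.00022217223274684033)])
fence ends [[0.59334703 0.23980813 0.074     ]
 [0.61626094 0.04876323 0.074     ]]
table front [[0.41898011 0.20556715 0.012     ]
 [0.44222288 0.03642992 0.012     ]]
bracket [[0.583125   0.20041035 0.082     ]
 [0.59289693 0.10318324 0.082     ]
 [0.52257072 0.18985918 0.082     ]]
beaker centre [[ 0.49744376 -0.10891019  0.08      ]]
[[0.55577436 0.38911555 0.07      ]]
flask [[ 0.46591183 -0.48257434  0.06      ]]
```

Run:
```python
from h import *
from workcell import bot, hand, kinematics, get_obs, vision
o=get_obs();d=load("wrist0.npz");V=d["view"]
Tw=np.eye(4);Tw[:3,:3]=R.from_quat(o["orientation"]).as_matrix();Tw[:3,3]=o["position"]
C=np.linalg.inv(Tw)@np.linalg.inv(V)
np.save("TC.npy",C)
print("tool axes\n",Tw[:3,:3].round(3)); print("cam in tool\n",C.round(3))
cx=np.array([.948,-.317,0]);cx/=np.linalg.norm(cx);cy=np.array([-cx[1],cx[0],0]);n=np.cos(np.radians(25))*np.array([0,0,1])-np.sin(np.radians(25))*cx
top=np.array([.608,-.2575,.0999])
for off in (.03,.15):
  for a in range(0,360,30):
    z=np.cos(np.radians(a))*cy+np.sin(np.radians(a))*np.cross(n,cy)
    q=kinematics.solve_ik(top+n*off,tool(-n,z))
    print(off,a,None if q is None else np.round(q,2))
```

```text
tool axes
 [[-0.961 -0.     0.275]
 [-0.275  0.001 -0.961]
 [ 0.    -1.    -0.001]]
cam in tool
 [[-0.001  0.946  0.325 -0.085]
 [-0.001 -0.325  0.946 -0.125]
 [ 1.     0.     0.001 -0.001]
 [ 0.     0.     0.     1.   ]]
0.03 0 [-0.43  0.38  2.    0.14  0.33 -1.79]
0.03 30 [-0.43  0.38  2.    0.14  0.33 -2.32]
0.03 60 [-0.43  0.38  2.    0.14  0.33 -2.84]
0.03 90 [-0.43  0.38  2.    0.14  0.33  2.92]
0.03 120 [-0.43  0.38  2.    0.14  0.33  2.39]
0.03 150 [-0.43  0.38  2.    0.14  0.33  1.87]
0.03 180 [-0.43  0.38  2.    0.14  0.33  1.35]
0.03 210 [-0.43  0.38  2.    0.14  0.33  0.82]
0.03 240 [-0.43  0.38  2.    0.14  0.33  0.3 ]
0.03 270 [-0.43  0.38  2.    0.14  0.33 -0.22]
0.03 300 [-0.43  0.38  2.    0.14  0.33 -0.75]
0.03 330 [-0.43  0.38  2.    0.14  0.33 -1.27]
0.15 0 [-0.44  0.15  2.02  0.09  0.55 -1.76]
0.15 30 [-0.44  0.15  2.02  0.09  0.55 -2.28]
0.15 60 [-0.44  0.15  2.02  0.09  0.55 -2.8 ]
0.15 90 [-0.44  0.15  2.02  0.09  0.55  2.96]
0.15 120 [-0.44  0.15  2.02  0.09  0.55  2.43]
0.15 150 [-0.44  0.15  2.02  0.09  0.55  1.91]
0.15 180 [-0.44  0.15  2.02  0.09  0.55  1.39]
0.15 210 [-0.44  0.15  2.02  0.09  0.55  0.86]
0.15 240 [-0.44  0.15  2.02  0.09  0.55  0.34]
0.15 270 [-0.44  0.15  2.02  0.09  0.55 -0.18]
0.15 300 [-0.44  0.15  2.02  0.09  0.55 -0.71]
0.15 330 [-0.44  0.15  2.02  0.09  0.55 -1.23]
```

```bash
cat >> h.py <<'E'
import os
def snap(name):
    from workcell import vision
    cam=name.split("_")[0]
    d=vision.read_camera(cam); cv2.imwrite(f"pics/{name}.png",d["frame"][:,:,::-1])
    np.savez(f"{name}.npz",**{k:np.array(v) for k,v in d.items()})
def sz(): return None
E
python3 - <<'E'
from h import *
from workcell import bot, hand, kinematics, get_obs, vision
cx=np.array([.948,-.317,0]);cx/=np.linalg.norm(cx);cy=np.array([-cx[1],cx[0],0]);n=np.cos(np.radians(25))*np.array([0,0,1])-np.sin(np.radians(25))*cx
top=np.array([.608,-.2575,.0999])
q=tool(-n,-np.cross(n,cy))
bot.reach(top+n*.17-cy*.03,q); print(get_obs()["time_s"],get_obs()["wrist_force"])
snap("wrist_a1")
bot.servo_line(top+n*.15+cy*.04,q,0.15); print(get_obs()["time_s"])
snap("wrist_a2")
E
```

```text
1.9417 [0.24894791 0.49400489 0.74915728]
2.625
```

View pics/wrist_a1.png

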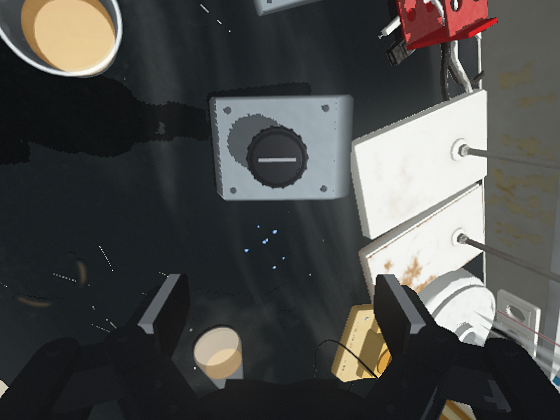

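View pics/wrist_a2.png

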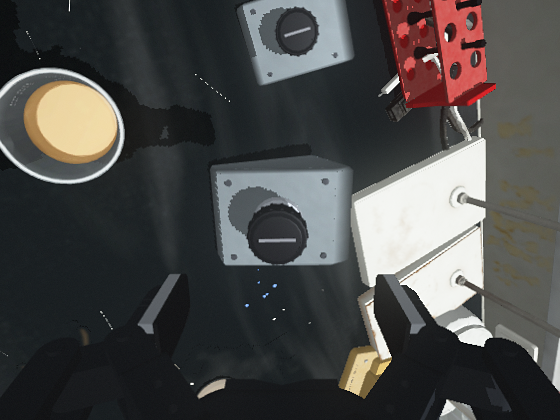

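View a1 shows the stop head, black with a white bar, at (277,158) on the console, with its four screws at about (227,109), (325,107), (233,190) and (325,189). In a2 the head is at (277,238). The small console is at (298,30) in a2. Next I'll measure the bar centre, the head outline and the screws.

Run:
```python
from h import *
O={}
for f,(cu,cv),sc in (("a1",(277,158),[(227,109),(325,107),(325,189),(233,190)]),("a2",(277,236),[(227,182),(325,181),(323,256),(234,257)])):
    im=cv2.imread(f"pics/wrist_{f}.png");d=load(f"wrist_{f}.npz")
    g=cv2.cvtColor(im,cv2.COLOR_BGR2GRAY)
    x0,y0=cu-45,cv-45;c=g[y0:y0+90,x0:x0+90]
    big=cv2.resize(im[y0-40:y0+130,x0-40:x0+130],None,fx=3.4,fy=3.4,interpolation=cv2.INTER_CUBIC);cv2.imwrite(f"pics/{f}c.png",big)
    # bar
    yy,xx=np.mgrid[y0:y0+90,x0:x0+90]
    m=(c>110)&(abs(xx-cu)<22)&(abs(yy-cv)<12)
    n_,lab,st,ce=cv2.connectedComponentsWithStats(m.astype(np.uint8))
    k=1+np.argmax(st[1:,4]);bar=ce[k]+[x0,y0]; print(f,"bar",bar,st[k])
    # screws
    S=[]
    for u,v in sc:
        p=255-g[v-6:v+7,u-6:u+7].astype(float);p-=np.median(p)+15;p[p<0]=0
        yy2,xx2=np.mgrid[v-6:v+7,u-6:u+7];S.append([(p*xx2).sum()/p.sum(),(p*yy2).sum()/p.sum()])
    print(np.round(S,1).tolist()); O[f]=(d,bar,S)
X,r=tri([(O[f][0],O[f][1]) for f in O]);print("bar centre",X.round(4),np.round(r,4))
S=[tri([(O[f][0],O[f][2][i]) for f in O]) for i in range(4)]
P=np.array([s[0] for s in S]);print(P.round(4),[round(s[1][0],4) for s in S])
c=P.mean(0);u,s,vt=np.linalg.svd(P-c);nn=vt[2]*np.sign(vt[2][2]);print("centre",c.round(4),"normal",nn.round(4),"tilt",np.degrees(np.arccos(nn[2])),"yaw",np.degrees(np.arctan2(-nn[1],-nn[0])))
print("edge dirs",[np.degrees(np.arctan2(*(P[b]-P[a])[[1,0]])).round(2) for a,b in((0,1),(3,2),(0,3),(1,2))])
print("stop top dist above plane",(X-c)@nn, "lateral",((X-c)-nn*((X-c)@nn)).round(4))
```

```text
a1 bar [276.75       159.49324324] [ 26  45  38   4 148]
[[226.9, 109.9], [324.8, 107.6], [323.0, 188.3], [232.7, 189.9]]
a2 bar [277. 240.] [ 27  48  37   3 111]
[[227.5, 182.7], [324.6, 180.9], [322.7, 254.9], [233.4, 256.4]]
bar centre [ 0.6046 -0.2547  0.0999] [0.0001 0.0001]
[[ 0.5939 -0.2075  0.0336]
 [ 0.679  -0.2335  0.0762]
 [ 0.6545 -0.3141  0.0754]
 [ 0.5691 -0.2874  0.0343]] [np.float64(0.0001), np.float64(0.0001), np.float64(0.0001), np.float64(0.0001)]
centre [ 0.6241 -0.2606  0.0549] normal [-0.4061  0.1241  0.9054] tilt 25.125939117957735 yaw -16.995916367439637
edge dirs [np.float64(-17.04), np.float64(-17.39), np.float64(-107.2), np.float64(-106.9)]
stop top dist above plane 0.049411993109475576 lateral [ 0.0006 -0.0002  0.0003]
```

View pics/a1c.png

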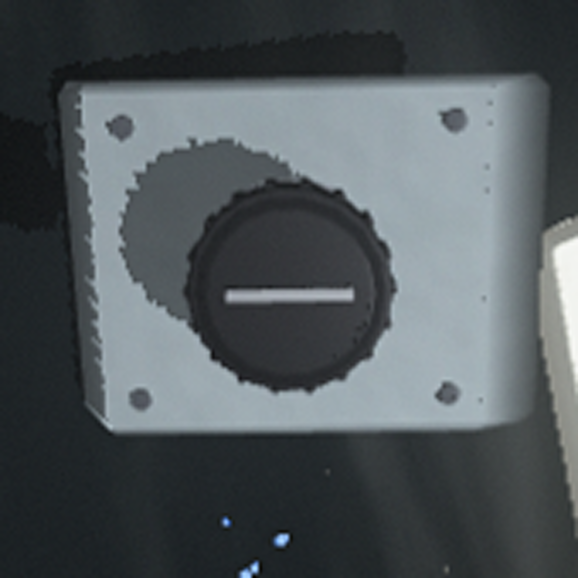

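View pics/a2c.png

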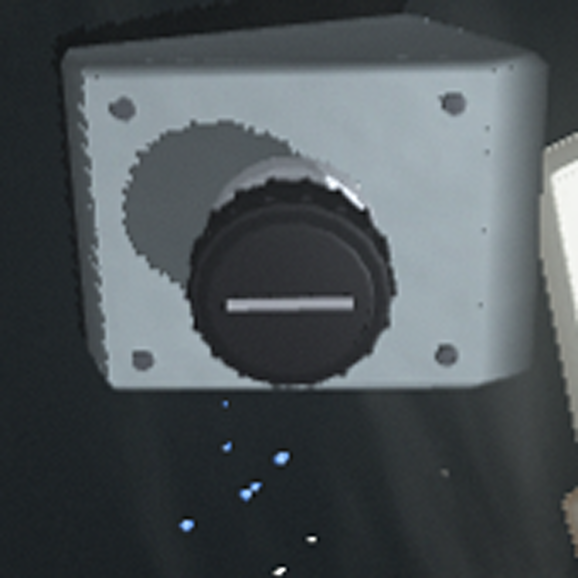

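The stop top is at (0.6046, -0.2547, 0.0999), 49.4 mm above a 25.1° slope. That fits the text and the 130 x 110 console. Now I'll press it with the fingers shut, watching the force.

```bash
cat >> h.py <<'E'
yw=np.radians(-17.1);cx=np.array([np.cos(yw),np.sin(yw),0]);cy=np.array([-cx[1],cx[0],0])
n=np.cos(np.radians(25))*np.array([0,0,1])-np.sin(np.radians(25))*cx
top=np.array([.6046,-.2547,.0999])
qs=tool(-n,-np.cross(n,cy))
E
python3 - <<'E'
from h import *
from workcell import bot, hand, kinematics, get_obs, vision
hand.move_gripper(0.0,20)
bot.servo_line(top+n*.045,qs,0.15)
f0=np.mean([get_obs()["wrist_force"] for _ in range(3)],0)
print(get_obs()["time_s"],f0, get_obs()["gripper_width"])
off=.045;touch=None
while off>-.012:
    off-=.0015
    bot.servo_line(top+n*off,qs,0.03)
    o=get_obs();f=(o["wrist_force"]-f0)@n
    act=(o["position"]-top)@n
    print(round(off*1e3,1),round(act*1e3,2),round(f,2))
    if f>1 and touch is None: touch=off
    if f>12: break
print(get_obs()["time_s"])
snap("side_p1")
bot.servo_line(top+n*.10,qs,0.15)
print(get_obs()["time_s"])
snap("wrist_p1")
E
```

```text
4.325 [-0.51564194  0.97046229 -0.62825036] 0.0002766518120105856
43.5 44.09 0.22
42.0 42.09 0.3
40.5 40.38 0.14
39.0 38.89 -1.08
37.5 37.39 0.22
36.0 35.91 0.03
34.5 34.4 0.47
33.0 32.91 0.59
31.5 31.4 0.74
30.0 29.9 -0.04
28.5 28.4 0.12
27.0 26.92 0.44
25.5 25.39 0.26
24.0 23.92 0.55
22.5 22.41 0.32
21.0 20.91 -0.15
19.5 19.4 0.65
18.0 17.91 0.55
16.5 16.52 1.97
15.0 15.01 1.93
13.5 13.42 1.51
12.0 11.9 0.85
10.5 10.41 2.13
9.0 8.95 1.8
7.5 7.31 1.8
6.0 5.91 3.12
4.5 4.43 3.94
3.0 3.54 13.77
11.325
12.175
```

Run:
```python
from h import *
a=cv2.imread("pics/wrist_p1.png")
a=cv2.resize(a,None,fx=1.4,fy=1.4);cv2.imwrite("pics/p1c.png",a)
```

```text
(no output)
```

View pics/p1c.png

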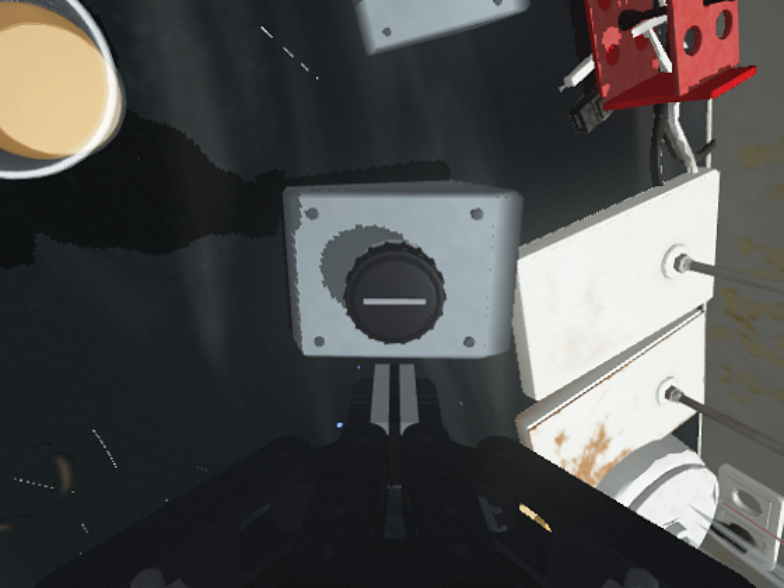

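Run:
```python
from h import *
d=load("wrist_p1.npz");im=cv2.imread("pics/wrist_p1.png");g=cv2.cvtColor(im,cv2.COLOR_BGR2GRAY)
m=(g[205:226,255:308]>110).astype(np.uint8);k,l,st,ce=cv2.connectedComponentsWithStats(m)
i=1+np.argmax(st[1:,4]);b=ce[i]+[255,205];print(b,st[i])
for s in np.arange(0,-.015,-.0015): print(round(s*1e3,1),proj(d,[top+n*s])[0].round(1))
from workcell import kinematics
# unit views
for x,y,z in ((.52,.14,.26),(.50,.10,.26)):
  for a in (0,180):
    ux=np.array([.993,.119,0]);uy=np.array([-.119,.993,0])
    zz=uy*np.cos(np.radians(a));print(kinematics.solve_ik([x,y,z],tool([0,0,-1],zz)))
```

```text
[280.46060606 214.62424242] [  5   8  44   5 165]
0.0 [281.6 220.1]
-1.5 [281.6 219.4]
-3.0 [281.6 218.7]
-4.5 [281.6 218. ]
-6.0 [281.6 217.3]
-7.5 [281.6 216.6]
-9.0 [281.6 215.9]
-10.5 [281.6 215.3]
-12.0 [281.6 214.6]
-13.5 [281.6 213.9]
[ 2.60209298e-01  2.06930099e-01  1.80578651e+00 -4.44089210e-16
  1.12887605e+00 -1.42985711e+00]
[0.2602093  0.2069301  1.80578651 0.         1.12887605 1.71173554]
[ 1.94453814e-01  1.61103317e-01  1.86294675e+00 -4.44089210e-16
  1.11754258e+00 -1.49561260e+00]
[0.19445381 0.16110332 1.86294675 0.         1.11754258 1.64598006]
```

It's latched: the bar sits 10.5–12 mm below its up position. Next I'll look at the marking unit.

Run:
```python
from h import *
from workcell import bot, hand, kinematics, get_obs, vision
uy=np.array([-.119,.993,0])
q=tool([0,0,-1],uy)
bot.reach([.54,.10,.25],q)
hand.move_gripper(.06,20)
snap("wrist_b1")
bot.servo_line([.53,.19,.25],q,.15)
snap("wrist_b2")
print(get_obs()["time_s"],get_obs()["position"])
```

```text
14.9833 [0.52997646 0.18935629 0.24992853]
```

View pics/wrist_b1.png

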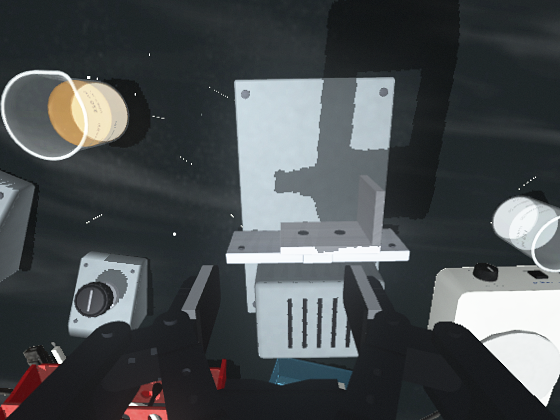

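View pics/wrist_b2.png

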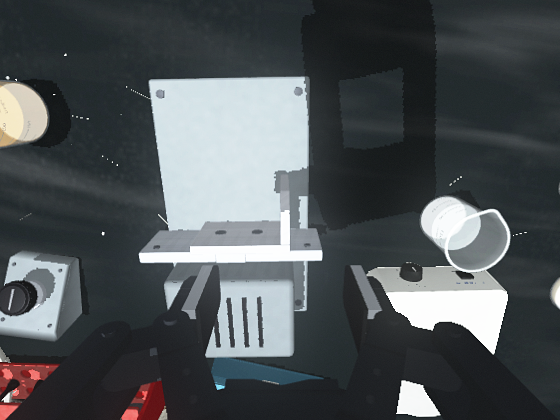

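Run:
```python
import cv2
a=cv2.imread("pics/wrist_b1.png");cv2.imwrite("pics/b1c.png",cv2.resize(a[165:275,220:420],None,fx=4,fy=4,interpolation=cv2.INTER_CUBIC))
a=cv2.imread("pics/wrist_b2.png");cv2.imwrite("pics/b2c.png",cv2.resize(a[165:275,130:330],None,fx=4,fy=4,interpolation=cv2.INTER_CUBIC))
```

```text
(no output)
```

View pics/b1c.png

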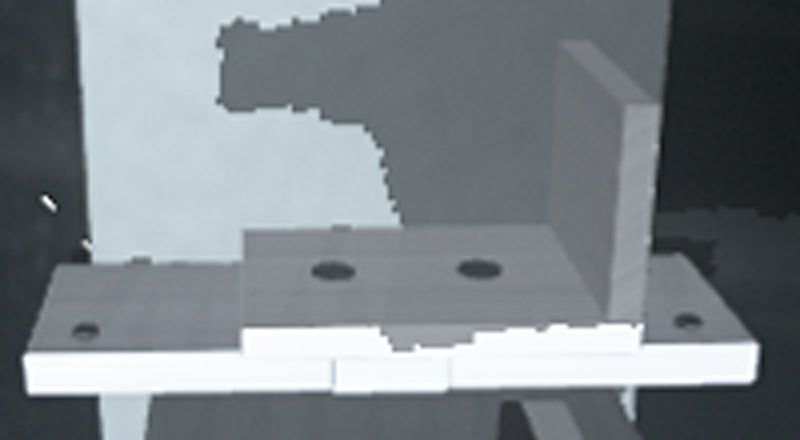

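View pics/b2c.png

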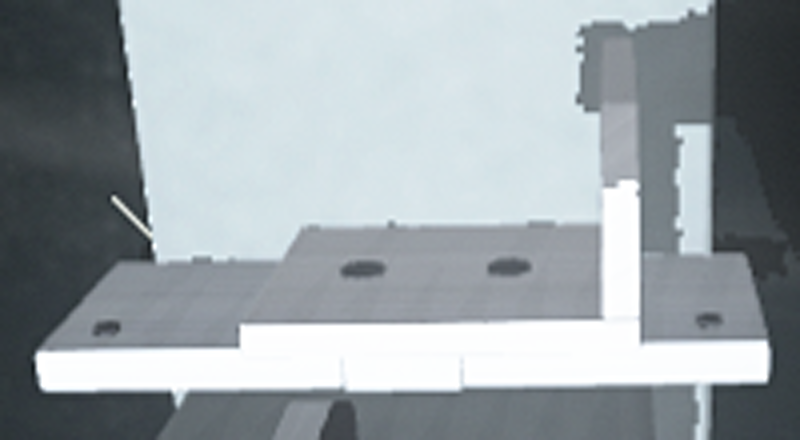

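The crops show the fence's top face, with the window bridge in the middle (b1 crop x 335–450). The bracket stands in front of it, with its short leg to +y sticking out toward the robot. Now I'll triangulate the corners.

Run:
```python
from h import *
d1=load("wrist_b1.npz");d2=load("wrist_b2.npz")
o=.375  # resize half-pixel shift
c1=lambda p:(220+p[0]/4-o,165+p[1]/4-o); c2=lambda p:(130+p[0]/4-o,165+p[1]/4-o)
P={"fL":((28,354),(39,352)),"fR":((757,344),(767,341)),"wL":((334,358),(343,355)),"wR":((449,355),(461,353)),
"lend":((243,326),(240,324)),"cin":((608,322),(602,320)),"sendi":((625,104),(602,103)),"sendo":((657,104),(637,103)),"cout":((641,349),(639,345)),
"lbot":((243,230),(302,228)),"fbotL":((60,264),(118,261)),"tF1":None}
Q={}
for k,v in P.items():
    if v is None: continue
    X,r=tri([(d1,c1(v[0])),(d2,c2(v[1]))]);Q[k]=X;print(k,X.round(4),round(r[0],4))
f=Q["fR"]-Q["fL"];print("fence len",np.linalg.norm(f),"yaw",np.degrees(np.arctan2(-f[0],f[1])),"mid",(Q["fR"]+Q["fL"])/2,"wmid",(Q["wL"]+Q["wR"])/2)
l=Q["cin"]-Q["lend"];print("long len",np.linalg.norm(l),np.degrees(np.arctan2(-l[0],l[1])))
s=Q["cin"]-Q["sendi"];print("short",np.linalg.norm(s),np.degrees(np.arctan2(s[1],s[0])))
print("thk",np.linalg.norm(Q["sendi"]-Q["sendo"]))
# table front edges in full images
for d,pts in((d1,[(235,79),(394,77)]),(d2,[(150,80),(309,77)])): print("tab",onz(d,pts,.012).round(4).tolist())
```

```text
fL [0.6143 0.0529 0.0726] 0.0002
fR [0.5889 0.2389 0.0723] 0.0002
wL [0.6056 0.1312 0.0729] 0.0001
wR [0.6026 0.1611 0.0701] 0.0
lend [0.5959 0.1065 0.0806] 0.0001
cin [0.583  0.1956 0.0828] 0.0
sendi [0.5289 0.1891 0.0793] 0.0002
sendo [0.5285 0.1974 0.0771] 0.0002
cout [0.5894 0.2057 0.0819] 0.0003
lbot [0.5973 0.1064 0.0106] 0.0
fbotL [0.6123 0.0534 0.0163] 0.0001
fence len 0.18770058383257324 yaw 7.786992148393334 mid [0.60157998 0.14592857 0.07247912] wmid [0.60410276 0.14616682 0.07151046]
long len 0.09008403894079806 8.253911007304488
short 0.05463149502605303 6.846317681969755
thk 0.008571017307528178
tab [[0.4443, 0.0407, 0.012], [0.4223, 0.2045, 0.012]]
tab [[0.4454, 0.0421, 0.012], [0.4231, 0.2063, 0.012]]
```

Run:
```python
from h import *
d1=load("wrist_b1.npz");d2=load("wrist_b2.npz")
o=.375
c1=lambda p:(220+p[0]/4-o,165+p[1]/4-o); c2=lambda p:(130+p[0]/4-o,165+p[1]/4-o)
P={"fL":((28,354),(39,352),.074),"fR":((757,344),(767,341),.074),"wL":((334,358),(343,355),.074),"wR":((449,355),(461,353),.074),
"lend":((243,326),(240,324),.082),"cin":((608,322),(602,320),.082),"sendi":((625,104),(602,103),.082),"sendo":((657,104),(637,103),.082),"cout":((641,349),(639,345),.082)}
y=np.radians(7.7);U=np.array([[np.cos(y),-np.sin(y)],[np.sin(y),np.cos(y)]]);O=np.array([.6022,.146])
for k,v in P.items():
    a=onz(d1,[c1(v[0])],v[2])[0];b=onz(d2,[c2(v[1])],v[2])[0]
    m=(a+b)[:2]/2
    print(k,a[:2].round(4),b[:2].round(4),"unit",((m-O)@U).round(4))
t1=onz(d1,[(235,79),(394,77)],.012);print(((t1[:,:2]-O)@U).round(4))
from workcell import kinematics
ux=np.array([U[0,0],U[1,0],0]);uy=np.array([U[0,1],U[1,1],0])
g=lambda x,yy,z:np.r_[O+U@[x,yy],z]
for p,zz in((g(-.043,.0555,.058),uy),(g(-.043,.0555,.075),uy),(g(-.065,.0075,.075),ux),(g(-.065,.0075,.058),ux)): print(np.round(kinematics.solve_ik(p,tool([0,0,-1],zz)),2))
```

```text
fL [0.6134 0.0531] [0.6137 0.0535] unit [-0.0012 -0.0934]
fR [0.5884 0.2382] [0.5879 0.2386] unit [-0.0016  0.0934]
wL [0.6051 0.1311] [0.6049 0.1314] unit [ 0.0008 -0.015 ]
wR [0.6008 0.1602] [0.6007 0.1614] unit [0.0005 0.0149]
lend [0.5952 0.1064] [0.5954 0.1069] unit [-0.0121 -0.0381]
cin [0.5834 0.1959] [0.5834 0.1957] unit [-0.012   0.0519]
sendi [0.528  0.1882] [0.5283 0.1891] unit [-0.0676  0.0522]
sendo [0.5271 0.1957] [0.5274 0.1972] unit [-0.0675  0.06  ]
cout [0.5896 0.2057] [0.5891 0.2056] unit [-0.0047  0.0608]
[[-0.1706 -0.0832]
 [-0.1704  0.0821]]
[ 0.34  0.53  1.85 -0.    0.76 -1.37]
[ 0.34  0.51  1.85 -0.    0.79 -1.37]
[ 0.26  0.47  1.91 -0.    0.76  0.13]
[ 0.26  0.5   1.92 -0.    0.72  0.13]
```

Window centre is at unit y = 0, and the fence plane is at x of about -0.001. The bracket's outer corner is at unit (-0.003, 0.061). Now I'll grasp the short leg, lift, turn it 90° clockwise and set it down about 60 mm short of the fence.

```bash
cat >> h.py <<'E'
yu=np.radians(7.7);U=np.array([[np.cos(yu),-np.sin(yu)],[np.sin(yu),np.cos(yu)]]);O=np.array([.6022,.146])
ux=np.array([U[0,0],U[1,0],0]);uy=np.array([U[0,1],U[1,1],0])
g=lambda x,yy,z:np.r_[O+U@[x,yy],z]
E
python3 - <<'E'
from h import *
from workcell import bot, hand, kinematics, get_obs, vision
q0=tool([0,0,-1],uy);q1=tool([0,0,-1],ux)
bot.servo_line(g(-.044,.0563,.13),q0,.2)
bot.servo_line(g(-.044,.0563,.058),q0,.1)
hand.move_gripper(0,60); o=get_obs();print(o["gripper_width"],o["wrist_force"],o["time_s"])
bot.servo_line(g(-.044,.0563,.070),q0,.08)
bot.servo_line(g(-.075,.0563,.070),q0,.1)
o=get_obs();print(o["gripper_width"],o["wrist_force"],o["time_s"])
snap("wrist_c1")
bot.servo_line(g(-.065,.0085,.070),q1,.05)
o=get_obs();print(o["gripper_width"],o["wrist_force"],o["time_s"],((o["position"][:2]-O)@U))
snap("wrist_c2");snap("side_c2")
E
```

```text
0.007946707939238611 [-0.34291084 -1.26348154  5.57089933] 17.125
0.008301735341646207 [ 0.20128201 -0.5204723  -2.1673295 ] 17.8833
0.008027308277752927 [-0.83250769  1.38113644 -2.33169116] 19.65 [-0.0649077   0.00855566]
```

View pics/wrist_c2.png

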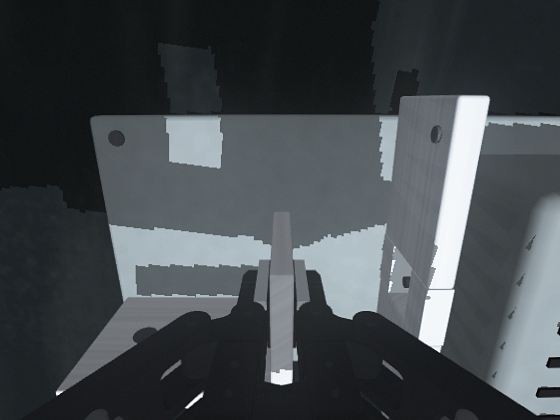

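View pics/side_c2.png

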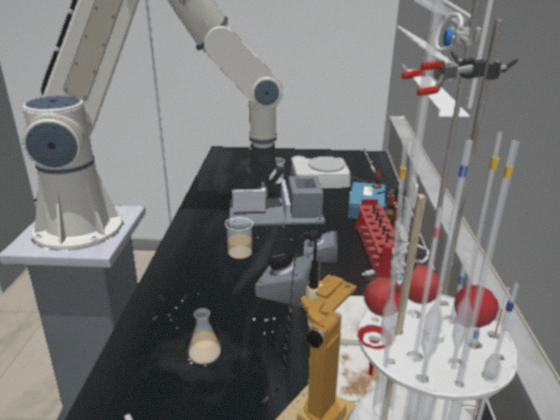

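The bracket is held square. The short leg is between the pads at (282,290), the long leg points to the robot side at lower left, and the fence is to the right at (430,190). Now I'll lower it and release.

Run:
```python
from h import *
from workcell import bot, hand, kinematics, get_obs, vision
q0=tool([0,0,-1],uy);q1=tool([0,0,-1],ux)
bot.servo_line(g(-.065,.0085,.0585),q1,.06)
print(get_obs()["wrist_force"])
hand.move_gripper(.035,60)
bot.servo_line(g(-.065,.0085,.14),q1,.2)
bot.reach(g(-.125,.0,.20),q0)
hand.move_gripper(.05,60)
snap("wrist_d1");print(get_obs()["time_s"])
bot.servo_line(g(-.10,-.06,.20),q0,.2)
snap("wrist_d2");print(get_obs()["time_s"])
```

```text
[1.25166474 0.73311911 0.66342864]
22.775
23.3
```

View pics/wrist_d1.png

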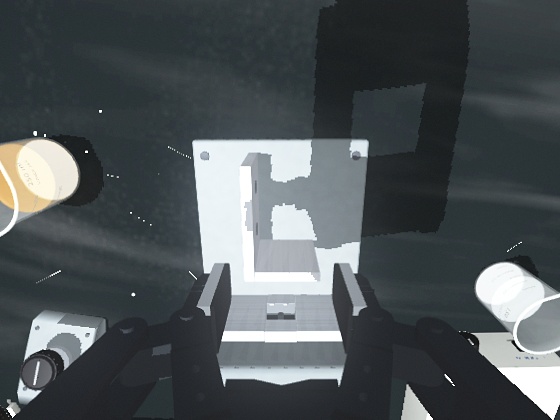

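View pics/wrist_d2.png

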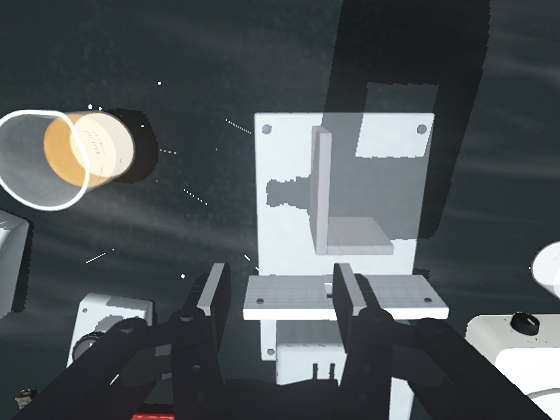

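Run:
```python
import cv2
a=cv2.imread("pics/wrist_d1.png");cv2.imwrite("pics/d1c.png",cv2.resize(a[140:340,190:375],None,fx=3,fy=3,interpolation=cv2.INTER_CUBIC))
a=cv2.imread("pics/wrist_d2.png");cv2.imwrite("pics/d2c.png",cv2.resize(a[110:310,255:440],None,fx=3,fy=3,interpolation=cv2.INTER_CUBIC))
```

```text
(no output)
```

View pics/d1c.png

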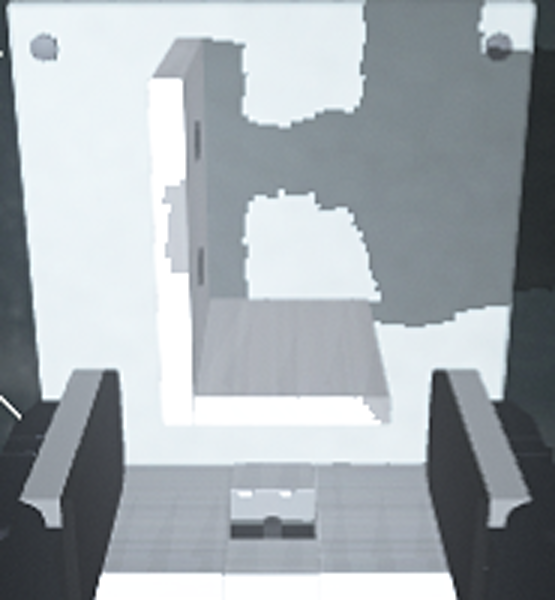

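View pics/d2c.png

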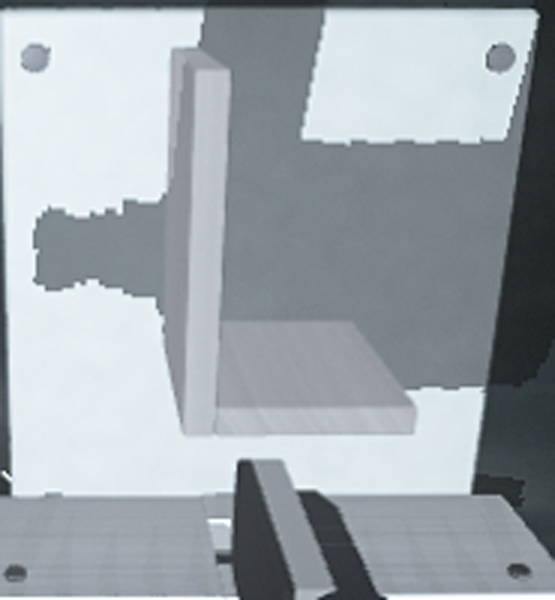

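Run:
```python
from h import *
d1=load("wrist_d1.npz");d2=load("wrist_d2.npz")
o=1/3
c1=lambda p:(190+p[0]/3-o,140+p[1]/3-o); c2=lambda p:(255+p[0]/3-o,110+p[1]/3-o)
P={"leo":((150,79),(193,69)),"lei":((183,78),(230,70)),"cout":((162,425),(184,434)),"seo":((390,423),(415,433)),"cin":((194,396),(217,405)),"sei":((386,396),(415,404))}
Q={}
for k,v in P.items():
    X,r=tri([(d1,c1(v[0])),(d2,c2(v[1]))])
    a=onz(d1,[c1(v[0])],.082)[0];b=onz(d2,[c2(v[1])],.082)[0]
    ua,ub=(a[:2]-O)@U,(b[:2]-O)@U;Q[k]=(ua+ub)/2
    print(k,"z",X[2].round(4),"unit",ua.round(4),ub.round(4))
l=Q["cin"]-Q["lei"];l2=Q["cout"]-Q["leo"];s=Q["seo"]-Q["cout"]
print(np.degrees(np.arctan2(l[1],l[0])),np.degrees(np.arctan2(l2[1],l2[0])),np.degrees(np.arctan2(-s[0],s[1])),np.linalg.norm(l),np.linalg.norm(s),Q)
```

```text
leo z 0.0767 unit [-0.1595 -0.0306] [-0.1592 -0.032 ]
lei z 0.0786 unit [-0.1597 -0.0223] [-0.159  -0.0229]
cout z 0.0842 unit [-0.0601 -0.0313] [-0.0608 -0.0309]
seo z 0.0804 unit [-0.0608  0.0335] [-0.0609  0.033 ]
cin z 0.0813 unit [-0.0694 -0.0219] [-0.0695 -0.0222]
sei z 0.0822 unit [-0.0695  0.0321] [-0.0697  0.032 ]
0.36092594718026355 0.11137495574140063 0.38646480103065434 0.08987385530860478 0.06435247891355435 {'leo': array([-0.15933952, -0.03127608]), 'lei': array([-0.15934838, -0.02261454]), 'cout': array([-0.06041315, -0.03108378]), 'seo': array([-0.06084721,  0.03326723]), 'cin': array([-0.0694763, -0.0220484]), 'sei': array([-0.06958955,  0.03203967])}
```

The bracket is standing in the turned pose, with its outer face at unit x = -0.0605 and its centre at y = +0.001. Now I'll grip the long leg, slide it up to the fence until there's contact, then release.

```bash
python3 - <<'E'
from h import *
from workcell import bot, hand, kinematics, get_obs, vision
q0=tool([0,0,-1],uy)
bot.servo_line(g(-.1155,-.0267,.13),q0,.2)
bot.servo_line(g(-.1155,-.0267,.058),q0,.12)
hand.move_gripper(0,40)
f0=get_obs()["wrist_force"];print(f0,get_obs()["gripper_width"],get_obs()["time_s"])
bot.servo_line(g(-.0615,-.0280,.058),q0,.06)
x=-.0615
while x<-.045:
    x+=.001
    bot.servo_line(g(x,-.0280,.058),q0,.04)
    o=get_obs();f=(o["wrist_force"]-f0)
    print(round(x,4),((o["position"][:2]-O)@U).round(4),(f@ux).round(2),(f@uy).round(2))
    if f@ux<-10: break
print(get_obs()["time_s"])
hand.move_gripper(.045,40)
print(get_obs()["wrist_force"]-f0)
bot.servo_line(g(-.075,-.028,.15),q0,.2)
bot.servo_line(g(-.085,.0,.20),q0,.2)
snap("wrist_e1");print(get_obs()["time_s"])
bot.servo_line(g(-.06,-.06,.20),q0,.2)
snap("wrist_e2");print(get_obs()["time_s"])
E
python3 - <<'E'
import cv2
a=cv2.imread("pics/wrist_e1.png");cv2.imwrite("pics/e1c.png",cv2.resize(a[140:340,190:375],None,fx=3,fy=3,interpolation=cv2.INTER_CUBIC))
E
```

```text
[-1.04785363 -1.01224877  6.29186506] 0.008446241476156678 25.0333
-0.0605 [-0.0634 -0.0282] -11.61 -0.29
26.3333
[ 1.54252548  0.70076396 -6.17061067]
27.8833
28.4083
```

View pics/wrist_e2.png

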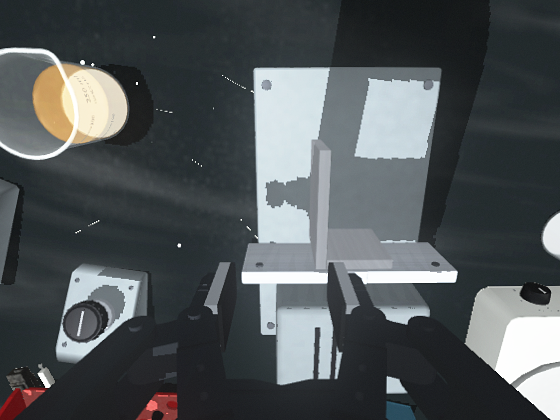

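View pics/e1c.png

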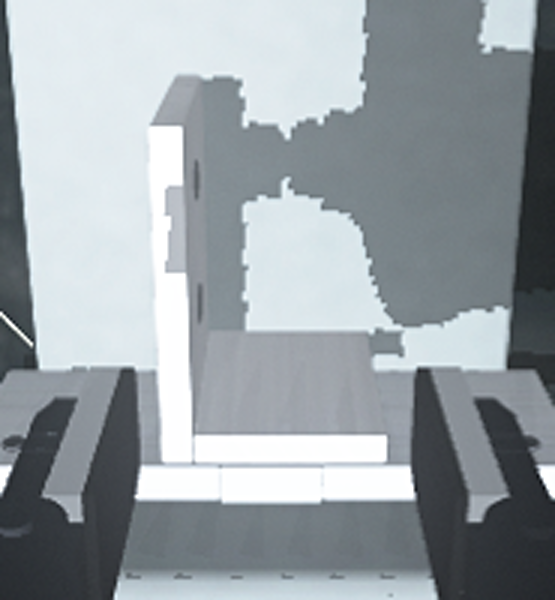

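```bash
cat > meas.py <<'E'
from h import *
def meas(d1,o1,P1,d2=None,o2=None,P2=None,s=3):
    pass
E
python3 - <<'E'
import cv2
a=cv2.imread("pics/wrist_e2.png");cv2.imwrite("pics/e2c.png",cv2.resize(a[130:290,235:465],None,fx=3.4,fy=3.4,interpolation=cv2.INTER_CUBIC))
a=cv2.imread("pics/wrist_e1.png");cv2.imwrite("pics/e1d.png",cv2.resize(a[270:315,230:330],None,fx=8,fy=8,interpolation=cv2.INTER_CUBIC))
E
```

```text
(no output)
```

View pics/e2c.png

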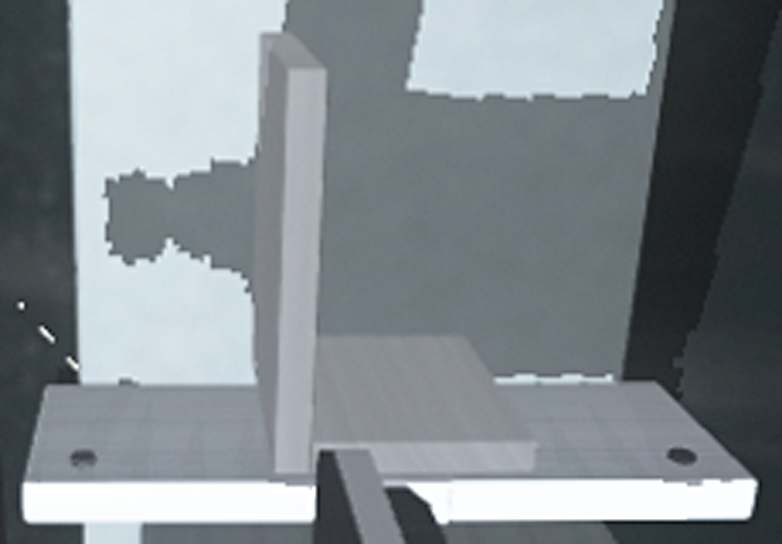

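View pics/e1d.png

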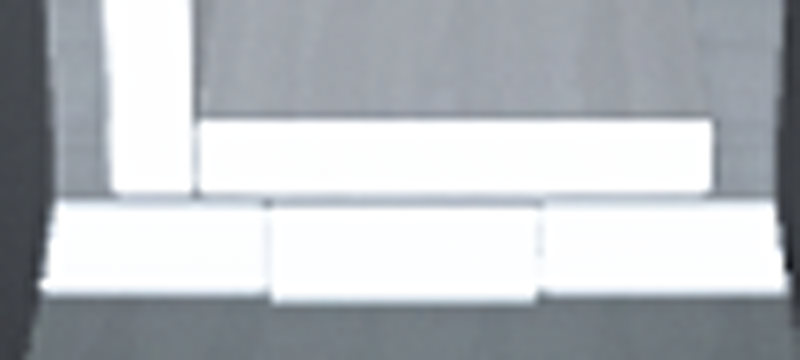

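Run:
```python
from h import *
d1=load("wrist_e1.npz");d2=load("wrist_e2.npz")
c1=lambda p:(230+p[0]/8-.4375,270+p[1]/8-.4375); c2=lambda p:(235+p[0]/3.4-.35,130+p[1]/3.4-.35)
w=lambda d,uv,z:((onz(d,[uv],z)[0][:2]-O)@U).round(4)
for nm,p,z in (("cout",(113,193),.082),("cmid",(200,193),.082),("seo",(712,193),.082),("fence L",(60,202),.074),("fence Lw",(262,202),.074),("fence R",(772,201),.074),("fwL",(270,206),.074),("fwR",(542,206),.074)): print(nm,w(d1,c1(p),z))
for nm,p,z in (("cout",(275,473),.082),("seo",(535,470),.082),("lei",(326,69),.082),("leo",(289,69),.082),("fence L",(23,483),.074),("fence R",(757,479),.074)): print(nm,w(d2,c2(p),z))
```

```text
cout [-0.0086 -0.0314]
cmid [-0.0086 -0.0221]
seo [-0.0087  0.0332]
fence L [-0.0021 -0.0385]
fence Lw [-0.0022 -0.0159]
fence R [-0.0024  0.041 ]
fwL [-0.0017 -0.015 ]
fwR [-0.0017  0.0153]
cout [-0.0086 -0.0314]
seo [-0.0093  0.0327]
lei [-0.1074 -0.0235]
leo [-0.1075 -0.0315]
fence L [-0.0014 -0.0946]
fence R [-0.0019  0.0934]
```

A gap remains: the outer face is at x = -0.0087 and the fence front edge at -0.002. The force I stopped on was friction, because gripping pressed the bracket onto the table (6 N in z). I'll regrip, lift a little to take off that load, and push on to real contact.

```bash
python3 - <<'E'
from h import *
from workcell import bot, hand, kinematics, get_obs, vision
q0=tool([0,0,-1],uy)
F=lambda:np.mean([get_obs()["wrist_force"] for _ in range(2)],0)
bot.servo_line(g(-.0640,-.0268,.12),q0,.2)
fa=F()
bot.servo_line(g(-.0640,-.0268,.058),q0,.12)
hand.move_gripper(0,40)
z=.058
for i in range(6):
    f=F()-fa;print("z",z,f.round(2))
    if f[2]<0.3: break
    z+=.0005;bot.servo_line(g(-.0640,-.0270,z),q0,.03)
x=-.064
while x<-.050:
    x+=.001
    bot.servo_line(g(x,-.0278,z),q0,.04)
    o=get_obs();f=o["wrist_force"]-fa
    print(round(x,4),((o["position"][:2]-O)@U).round(4),(f@ux).round(2),(f@uy).round(2),f[2].round(2),o["ft_torque"].round(2))
    if f@ux<-12: break
print(get_obs()["time_s"])
hand.move_gripper(.045,40)
bot.servo_line(g(-.070,-.028,.15),q0,.2)
bot.servo_line(g(-.085,.0,.20),q0,.2)
snap("wrist_f1");print(get_obs()["time_s"])
E
python3 - <<'E'
import cv2
a=cv2.imread("pics/wrist_f1.png");cv2.imwrite("pics/f1d.png",cv2.resize(a[270:315,230:330],None,fx=8,fy=8,interpolation=cv2.INTER_CUBIC))
E
```

```text
z 0.058 [-1.72 -1.15  5.75]
z 0.0585 [-1.99 -1.86  6.54]
z 0.059000000000000004 [-0.31 -1.37  1.02]
z 0.059500000000000004 [-0.5  -1.09 -2.64]
-0.063 [-0.063  -0.0279] -0.88 0.28 -1.75 [0.   0.07 0.04]
-0.062 [-0.0619 -0.0278] -0.17 -0.05 -1.89 [0.03 0.08 0.01]
-0.061 [-0.0609 -0.0278] -1.25 0.09 -1.83 [0.02 0.01 0.04]
-0.06 [-0.0599 -0.0278] 0.21 -0.77 -3.29 [ 0.03  0.05 -0.01]
-0.059 [-0.0589 -0.0278] -1.26 -1.15 -1.77 [-0.05 -0.02 -0.03]
-0.058 [-0.0579 -0.0278] -0.6 -0.4 -1.63 [-0.1   0.09  0.02]
-0.057 [-0.0569 -0.0278] -0.8 -0.95 -2.84 [-0.04  0.06 -0.01]
-0.056 [-0.0567 -0.0279] -4.78 -1.37 -0.47 [-0.11  0.5   0.07]
-0.055 [-0.0567 -0.0279] -8.68 -1.9 1.99 [-0.13  0.89  0.17]
-0.054 [-0.0567 -0.0279] -10.36 0.12 3.76 [-0.15  1.29  0.08]
-0.053 [-0.0567 -0.0279] -14.54 -1.68 6.99 [-0.2   1.66  0.03]
33.5667
35.1167
```

View pics/wrist_f1.png

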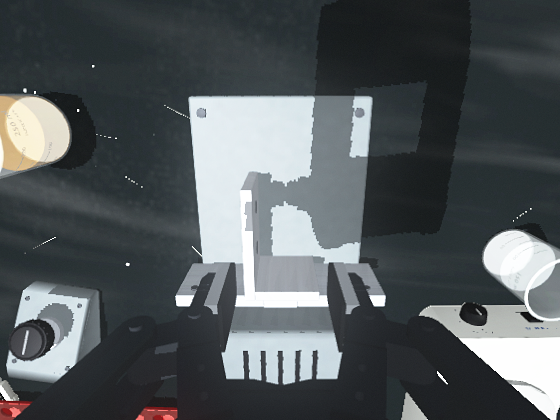

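View pics/f1d.png

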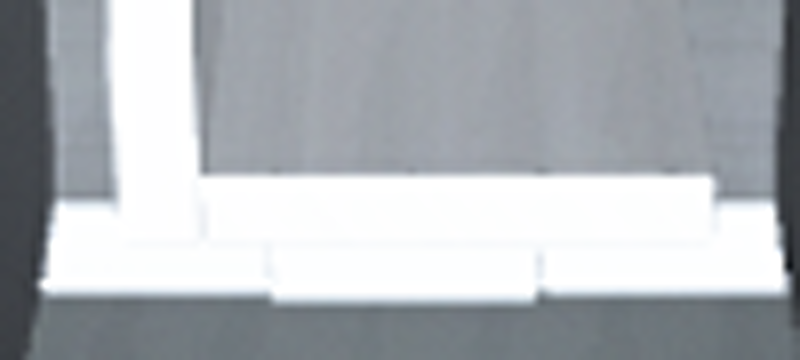

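Run:
```python
from h import *
d1=load("wrist_f1.npz");im=cv2.imread("pics/wrist_f1.png");g_=im.mean(2)
c1=lambda p:(230+p[0]/8-.4375,270+p[1]/8-.4375)
w=lambda d,uv,z:((onz(d,[uv],z)[0][:2]-O)@U).round(4)
for nm,p,z in (("cout",(120,243),.082),("cin",(202,175),.082),("sei",(714,175),.082),("seo",(714,242),.082),("fence L",(60,202),.074),("fence R",(772,201),.074),("fwL",(270,206),.074),("fwR",(541,206),.074),("fbL",(40,290),.074),("fbR",(785,290),.074)): print(nm,w(d1,c1(p),z))
u=(cv2.resize(im[165:275,225:340],None,fx=5,fy=5,interpolation=cv2.INTER_CUBIC))
cv2.imwrite("pics/f1e.png",u)
```

```text
cout [-0.0023 -0.031 ]
cin [-0.0109 -0.0219]
sei [-0.011   0.0332]
seo [-0.0025  0.0335]
fence L [-0.0021 -0.0386]
fence R [-0.0024  0.0408]
fwL [-0.0017 -0.0152]
fwR [-0.0018  0.0151]
fbL [ 0.0095 -0.0414]
fbR [0.0093 0.0429]
```

View pics/f1e.png

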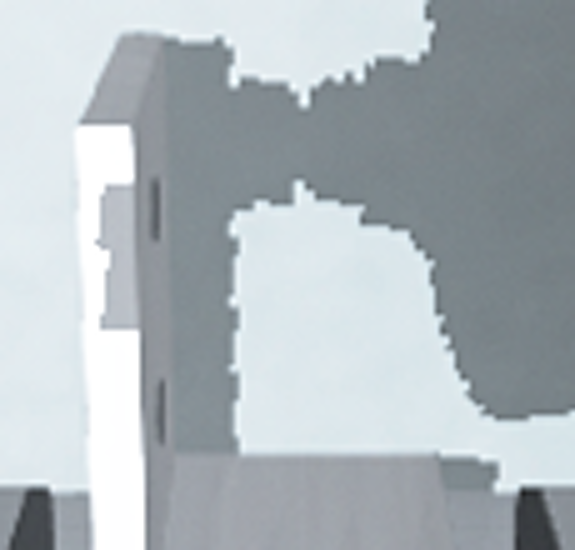

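Contact is real now. Both outer-edge ends are at x = -0.0023 and -0.0025, against -0.0022 for the fence edge, and the bracket is upright. It sits 1.2 mm toward +y, so one regrip with the gripper shifted by that amount should centre it.

```bash
python3 - <<'E'
from h import *
from workcell import bot, hand, kinematics, get_obs, vision
q0=tool([0,0,-1],uy)
bot.servo_line(g(-.0570,-.0290,.12),q0,.2)
fa=get_obs()["wrist_force"]
bot.servo_line(g(-.0570,-.0290,.0595),q0,.12)
hand.move_gripper(0,40)
print((get_obs()["wrist_force"]-fa).round(1))
bot.servo_line(g(-.0570,-.0290,.0605),q0,.03)
for x in (-.056,-.055,-.054):
    bot.servo_line(g(x,-.0290,.0605),q0,.04)
    f=get_obs()["wrist_force"]-fa;print((f@ux).round(1),(f@uy).round(1),f[2].round(1))
    if f@ux<-10:break
hand.move_gripper(.045,40)
bot.servo_line(g(-.070,-.0290,.15),q0,.2)
bot.servo_line(g(-.085,.0,.20),q0,.2)
snap("wrist_g1");print(get_obs()["time_s"])
E
python3 - <<'E'
import cv2
a=cv2.imread("pics/wrist_g1.png");cv2.imwrite("pics/g1d.png",cv2.resize(a[270:315,230:330],None,fx=8,fy=8,interpolation=cv2.INTER_CUBIC))
E
```

```text
[-2.  -0.2  6.1]
-2.1 0.2 0.1
-7.6 -0.3 5.2
-10.8 -0.7 8.7
39.3333
```

View pics/g1d.png

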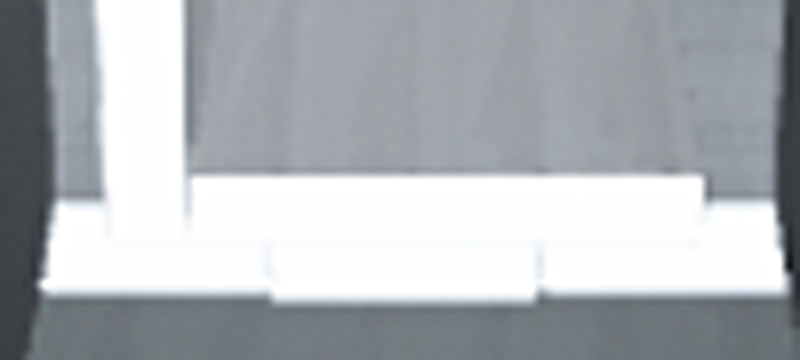

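View pics/wrist_g1.png

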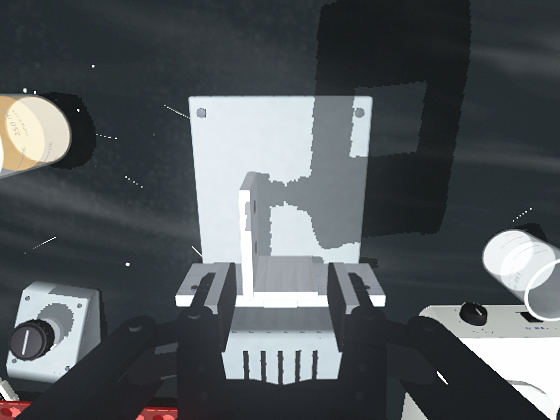

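Centred now: the bracket's middle is at crop column 406.5 and the window's at 405, about 0.2 mm apart, still flat on the fence. Next is the twist: grip the head along its axis, turn it 0.92 rad clockwise, rise and release.

Run:
```python
from h import *
from workcell import bot, hand, kinematics, get_obs, vision
bot.reach(top+n*.10,qs)
hand.move_gripper(.085,30)
bot.servo_line(top+n*(-.0105-.008),qs,.1)
fa=get_obs()["wrist_force"];print(get_obs()["position"],fa)
hand.move_gripper(.0,30)
o=get_obs();print(o["gripper_width"],((o["wrist_force"]-fa)@n).round(2),o["time_s"])
j=np.array(o["joint_pos"]);print(j.round(3))
for k in (.3,.6,.92):
    jj=j.copy();jj[5]+=k;bot.goto_joints(jj)
    o=get_obs();print(o["joint_pos"][5]-j[5],(o["wrist_force"]-fa).round(1),o["ft_torque"].round(2),o["gripper_width"].round(4))
snap("wrist_h1");print(get_obs()["time_s"])
```

```text
[ 0.61220661 -0.25707416  0.08375617] [-0.07507317 -0.45980267  0.69239846]
0.05459451628702551 2.27 42.9417
[-0.426  0.476  1.983  0.215  0.255 -0.324]Traceback (most recent call last):
  File "<stdin>", line 12, in <module>
AttributeError: 'float' object has no attribute 'round'
```

Run:
```python
from h import *
from workcell import bot, hand, kinematics, get_obs, vision
o=get_obs();print(o["joint_pos"].round(3),o["ft_torque"].round(2),o["gripper_width"],o["time_s"])
j=np.array(o["joint_pos"])
for k in (-.324+.6,-.324+.93):
    jj=j.copy();jj[5]=k;bot.goto_joints(jj)
    o=get_obs();R_=R.from_quat(o["orientation"]).as_matrix();print(o["joint_pos"][5],o["wrist_force"].round(1),"axis torque",round(float(o["ft_torque"]@n),3),round(float(o["gripper_width"]),4))
snap("wrist_h1");print(get_obs()["time_s"])
```

```text
[-0.426  0.476  1.983  0.215  0.255 -0.028] [-0.06  0.21 -0.04] 0.05483225760104276 43.3333
0.2695529022623101 [-0.2 -0.6  2.9] axis torque 0.031 0.0548
0.5989693942298816 [-2.  -3.8  4.2] axis torque 0.115 0.0548
44.1917
```

View pics/wrist_h1.png

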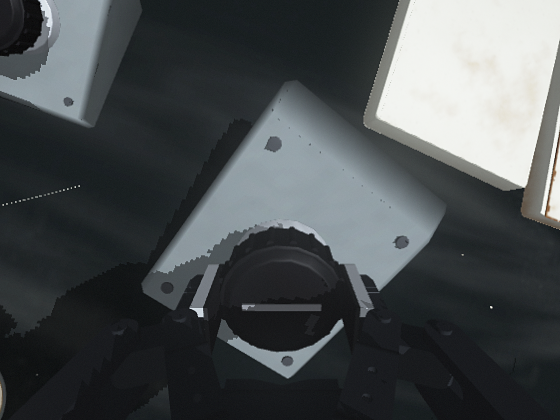

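The bar still lies along the jaw line, (243–322, 307), while the console looks turned by about 0.92 rad. So the head did turn with the gripper. Now rise along the axis, open and retreat.

Run:
```python
from h import *
from workcell import bot, hand, kinematics, get_obs, vision
o=get_obs();p=np.array(o["position"]);q=o["orientation"]
for s in (.004,.008,.0105):
    bot.servo_line(p+n*s,q,.03)
    o=get_obs();print(s,round(float(o["wrist_force"]@n),2),round(float(o["ft_torque"]@n),3))
hand.move_gripper(.085,30)
bot.dwell(.3)
p=np.array(get_obs()["position"])
bot.servo_line(p+n*.10,q,.15)
bot.reach(top+n*.15,qs)
snap("wrist_i1")
bot.servo_line(top+n*.15+cy*.05,qs,.2)
snap("wrist_i2");snap("side_i2");snap("top_i2");print(get_obs()["time_s"],get_obs()["position"])
```

```text
0.004 4.06 0.085
0.008 2.85 0.086
0.0105 2.64 0.089
48.0083 [ 0.5585541  -0.18873277  0.23557653]
```

View pics/wrist_i1.png

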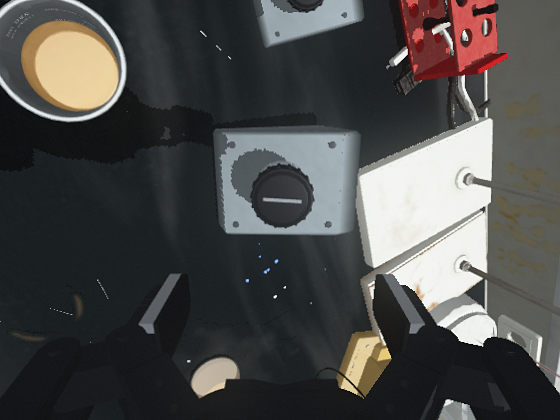

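View pics/wrist_i2.png

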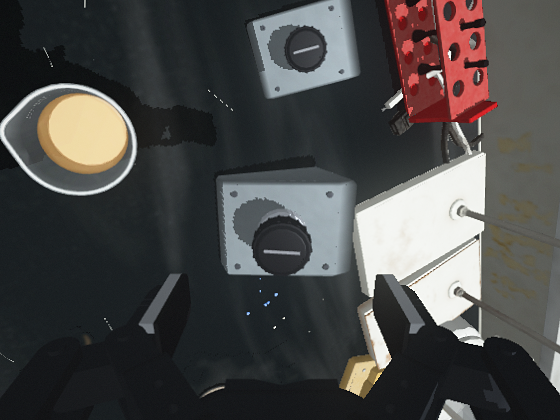

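View pics/side_i2.png

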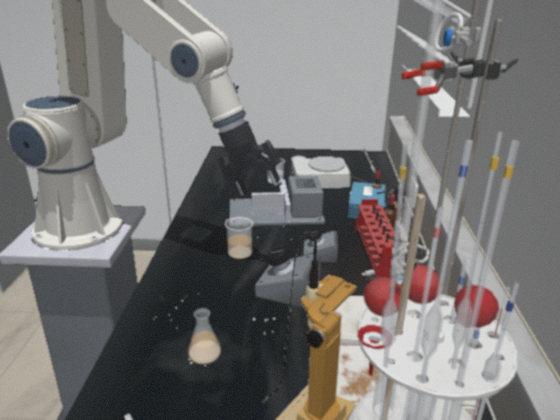

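Run:
```python
from h import *
O_=[]
for f,(cu,cv) in(("i1",(282,201)),("i2",(281,253))):
    im=cv2.imread(f"pics/wrist_{f}.png");g_=cv2.cvtColor(im,cv2.COLOR_BGR2GRAY)
    x0,y0=cu-26,cv-10;m=(g_[y0:y0+20,x0:x0+52]>105).astype(np.uint8)
    k,l,st,ce=cv2.connectedComponentsWithStats(m);i=1+np.argmax(st[1:,4]);b=ce[i]+[x0,y0]
    print(f,b,st[i]);d=load(f"wrist_{f}.npz");O_.append((d,b)); print("expect up/latched",proj(d,[top,top-n*.0105]).round(1).tolist())
X,r=tri(O_);print("stop top",X.round(4),r[0].round(4),"along axis vs up",((X-top)@n).round(4))
a=load("side0.npz")["frame"].astype(int);b=load("side_i2.npz")["frame"].astype(int)
for nm,(u0,u1,v0,v1) in {"flask":(180,225,305,365),"large":(220,258,212,262),"small":(262,290,155,185)}.items(): 
    print(nm,abs(a-b)[v0:v1,u0:u1].mean().round(1))
a=load("top0.npz")["frame"].astype(int);b=load("top_i2.npz")["frame"].astype(int)
for nm,(u0,u1,v0,v1) in {"flask":(408,445,240,275),"large":(290,325,228,265),"small":(138,172,205,240)}.items(): 
    print("top",nm,abs(a-b)[v0:v1,u0:u1].mean().round(1))
t=b.astype(np.uint8)[:,:,::-1];cv2.imwrite("pics/top_i2c.png",cv2.resize(t[150:300,120:460],None,fx=2.3,fy=2.3,interpolation=cv2.INTER_CUBIC))
```

```text
i1 [282.37857143 200.06428571] [  7   7  39   6 140]
expect up/latched [[281.9, 200.1], [281.9, 196.7]]
i2 [281.60526316 251.89473684] [  9   7  36   5 114]
expect up/latched [[281.4, 252.0], [281.4, 247.1]]
stop top [ 0.6049 -0.2548  0.0998] 0.0001 along axis vs up -0.0003
flask 3.7
large 4.0
small 39.3
top flask 4.6
top large 48.1
top small 4.7
```

View pics/top_i2c.png

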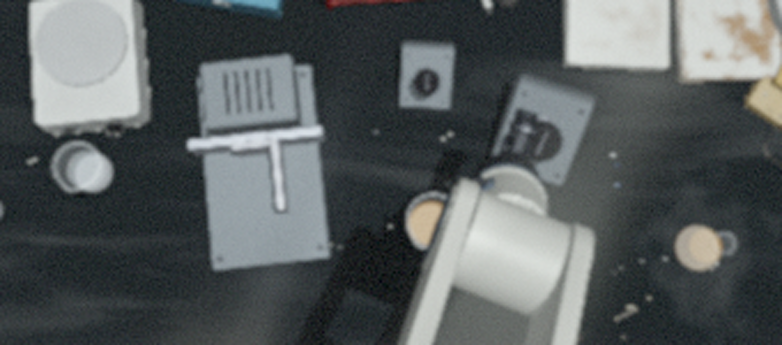

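The stop is up, within 0.3 mm of its starting height, and the bracket's stem points to the robot from the fence. The bystanders are unchanged wherever the arm doesn't hide them: flask and small beaker in the top view, flask and large beaker in the side view. Handing in.

Run:
```python
from workcell import hand_in, get_obs
print(hand_in())
print(get_obs()["time_s"])
```

```text
the job is handed in; nothing more can be done
None
the job is handed in; nothing more can be done
```

I finished the job in the order asked and handed it in at about 48 s.

- **Stop pressed:** I pushed it in with the closed fingers to the end of its travel (about 13.4 mm, 14 N). Afterwards the camera showed it resting about 11 mm in, so it was latched before I touched the bracket.
- **Bracket turned:** I gripped the short leg, turned the bracket 90° clockwise, set it down and regripped it by the long leg to push it to the fence. The first push stopped about 6.5 mm short because I took sliding friction for contact. I regripped, lifted slightly and pushed until it really touched, then moved it 1.2 mm sideways to centre it.
- **Bracket check:** After the contact push, both ends of the outer face lined up with the fence edge to within 0.3 mm. After the sideways move, the bracket was about 0.2 mm off the window centre and looked flat against the fence and upright.
- **Stop released:** I turned the head 0.92 rad clockwise, let it rise and let go. Its top then measured 0.3 mm from its original up position, and the bar was nearly back to zero turn.
- **Bystanders:** Comparing images from before and after, the flask was unchanged in both the top and side views. The large beaker was checked only in the side view and the small beaker only in the top view, because the arm hid each of them in the other. Both were unchanged.

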